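Jack down the phone stand's stabiliser leg

TASK

Steady the phone stand: turn the crank on top of its jack clockwise (seen from above) to bring the leg down until its foot bears firmly on the tray, which you feel as the push needed at the crank knob rising by about 4 N over what it takes to turn it freely, and stop there without jacking on any harder. Then throw the lock lever on the stand's beam fully over to its far side and let go of everything. Leave the tray and the pot and small tools on it where they are.

Things in the scene. Friction and masses are not known exactly. Their poses are not given: they have to be found in the camera images.
- jack_axis (a point): Point on the vertical axis of the crank, level with the middle of its knob, 194 mm above the stand's origin. The jack is a grey gearbox 52 mm square at the free end of the beam, top 143 mm up. Turning the crank clockwise from above lowers the leg 3 mm per radian. Turned freely it takes a steady push of about 7.5 N at the knob (a standstill reading after a step shows less). It stays where it is left.
- knob_grip (a point): Middle of the grip part of the crank knob: an upright black cylinder 22 mm across, 50 mm tall, with 21 mm of it above this point. It spins freely on its pin, so it can be held at a fixed heading while it goes round. It circles the jack axis at 36 mm radius. The flat steel crank arm below it has its upper face 31 mm below this point.
- leg_sleeve (a point): Lower end of the fixed sleeve of the jack's leg, below the gearbox, where the steel rod with its round rubber foot (36 mm across) comes out. The foot starts 10 to 37 mm above the tray (3 to 12 rad of crank, not given). Once it touches, the push at the knob rises about 6 N per further radian. 4 N of rise is right, 2.5 to 6 N will do, 8 N over-drives the jack.
- lock_tip (a point): Centre of the black ball (22 mm across) on the lock lever, about 180 mm above the work surface. The lever stands on a small block on the beam, 155 mm from the jack axis, the ball 58 mm above its pivot. It first leans up to 29 degrees to the stand's -x side; push it over to lean as far to the +x side (56 mm in +x), against about 2 N. It stays where it is left.
- lock (a joint): Angle of the lock lever in rad: 0 leaning fully to the stand's -x side, 1.0 at the stop on its +x side (fully thrown).
- stand: Fixed phone stand; origin on the jack axis, 0 to 8 mm below the work surface. +y runs along its level beam (28 mm wide, top 115 mm up) from the jack to a post 265 mm away, outside the tray; a cracked white phone, 146 x 71 mm, lies in a cradle on the beam above the post (y 215 to 290 mm, top 130 mm up). +x points away from the robot.
- tray: Round steel tea tray, 344 mm across, loose on the mat, rim 24 mm high, inner floor 10 mm up; origin at the centre of its underside. A small plastic turntable (84 mm across) stands on it and moves with it.
- pot_center (a point): Centre of a closed screw-top plastic pot on the tray, 47 mm across, 34 mm tall. Not to be disturbed.
- pry_center (a point): Centre of a short aluminium pry tool lying on the tray, about 97 mm long. Not to be disturbed.
- spudger_center (a point): Centre of a blue plastic spudger lying on the tray, about 115 mm long. Not to be disturbed.
- tweezers_center (a point): Centre of curved stainless tweezers, about 120 mm long, lying on the turntable. Not to be disturbed.

How it is judged (in metres and radians):
On the way, in this order (a step that is already met when the one before it is completed fails the run):
1. the jack's foot bears firmly on the tray (contact force between stand and tray above 25 N), for 0.2 s.
2. the lock lever is thrown (value of joint lock above 0.85 rad), for 0.2 s.
At the end, for the whole second after the job is handed in: The foot presses on the tray with 25 to 75 N, the lock lever is within 0.15 rad of its far stop, the tray is within 20 mm and the pot and small tools are within 25 mm of where they were (contact force between stand and tray between 25 and 75 N and value of joint lock above 0.85 rad and distance of tray from where it was at the start of the episode below 0.02 m and distance of each of pot_center, pry_center, spudger_center, tweezers_center from where it was at the start of the episode below 0.025 m); the robot touches nothing.
It fails at once if the jack is over-driven (contact force between stand and tray above 95 N).
It fails at once if the tray is shifted (distance of tray from where it was at the start of the episode above 0.02 m).
It fails at once if the pot or a small tool is disturbed (distance of any of pot_center, pry_center, spudger_center, tweezers_center from where it was at the start of the episode above 0.025 m).
It also fails if it takes over 72 s, if anything falls off the work surface, if the arm or the gripper's body presses on something with over 40 N, if the wrist force passes 120 N, or if a joint passes its speed limit or range.

ROBOT

A 7-joint arm with a two-finger parallel gripper is mounted at the origin on the work surface. World frame = base frame: x ahead of the robot, y to its left, z up, the work surface at z = 0. Lengths are in mm, angles in rad, forces in N, time in s.
With the tool pointing down it reaches from about 400 to 875 mm from the base axis. Payload 19.3 kg.
Tool frame: the origin (TCP) lies at the very end of the fingers, on their centre line; the grasp point (between the pads) lies 19 mm behind it (grip_point_offset is the z of the grasp point in the tool frame, in mm); z points along the fingers, y is the line along which they close (so a half turn about z gives the same grasp; the last joint's range is limited). The gripper opens to 85 mm and grips with 20 to 120 N. Pads are 22 mm wide; open, the fingers measure 114 mm over their backs; the gripper's body (76 mm by 85 mm) begins 54 mm behind the grasp point. The pads swing forward as they close: fully open they stand 13 mm farther back than shut.
Start: joints at [-1.366, 0.521, -0.036, 1.599, 0.021, 1.021, -0.113], TCP at [169.616, 601.536, 231.291] pointing down, gripper open.
Joint ranges: [-2.91, 2.91], [-0.3, 2.13], [-1.5, 1.42], [0.17, 2.43], [-1.26, 4.41], [0.16, 1.93], [-2.52, 2.52]. Speed limits (rad/s): [1.89, 1.89, 2.39, 2.39, 3.01, 3.01, 3.01].

INTERFACE

Orientations are given as a 3x3 rotation matrix whose columns are the frame's x, y, z axes.
In Python, from workcell import movep, movel, goto_joints, open_gripper, clamp, wait, inverse_kinematics, read_state, camera, PlanningError, finish_job, grip_point_offset gives the robot as it stands. Calls block until the motion is done:
- movep(position, orientation): joint-space move of the TCP to a pose.
- movel(position, frame=None, max_speed=150, guard=None): straight line of the TCP; frame=None keeps the orientation; max_speed is the mean speed in mm/s. With guard (N) it stops when the force on the tool has changed by that much, and returns True; else False.
- goto_joints(angles): joint-space move.
- open_gripper() and clamp(): open the fingers fully, or close them until they stop; the grip force is fixed at half the most.
- wait(seconds).
- inverse_kinematics(position, orientation): joint angles nearest the present ones, or None.
- read_state(): the state.
- camera(name): name is "side" or "top" or "wrist"; returns a dict with "image" (480x640x3 uint8, blue, green, red), "range_z" (480x640 float32, mm along the optical axis (not along the pixel's ray), 0 where there is no reading), "fx", "fy", "cx", "cy" (pixels), "cam_to_world" (4x4, takes a point from camera to world coordinates). Camera axes: x right, y up, looking along -z (the intrinsics and any distortion apply to the point x, -y, -z); pixel columns grow to the right and rows downward; lengths in mm; the calibration is good to about 2 mm. The wrist camera is an equidistant fisheye: a pixel r from the principal point sees the ray r / f radians off the axis. A picture is of the moment at which its call begins.
A pose or a line that the arm cannot do raises PlanningError and nothing moves.
- finish_job(): hands the job in; it is judged then, once.
The state is a dict: "time": time; "qpos": joint angles; "qvel": joint speeds; "joint_efforts": joint torques, N m; "eef_pos": TCP position; "tool_rot": TCP orientation; "ft_force": force on the tool from outside, world axes, zero at the start; "torque": the same for the moment, N m; "finger_gap": finger opening in mm; "gripper_force": force on a finger pad.
Only numpy, scipy, OpenCV 4.12 (cv2) and the standard library are available. Lean on these libraries where they do the work, as an engineer would, in place of code of your own. Each camera call takes 0.05 s, during which the arm holds its last target. There are 200 camera calls.

## Working session

There is one attempt and no reset: what is moved stays moved. The work goes in short steps, each a Python script; the robot and the scene stay as the last script left them, time stands still between calls to the robot, and variables do not carry over. Pictures are saved under pics/ and viewed, at most 10 in all, crops included, and the job is handed in when it is done.

```bash
mkdir -p pics; ls; python3 - <<'E'
from workcell import *
import cv2,numpy as np
for n in("side","top"):
    c=camera(n);cv2.imwrite(f"pics/{n}0.png",c["image"]);np.savez(f"pics/{n}0.npz",**c)
    print(n,c["fx"],c["fy"],c["cx"],c["cy"],np.round(c["cam_to_world"],3).tolist(),[k for k in c], (c["range_z"]>0).mean())
s=read_state();print(s["time"],s["ft_force"],s["tool_rot"],s["eef_pos"],grip_point_offset)
E
```

```text
pics
side 447.305384889105 447.305384889105 319.9697966930878 242.1010845261558 [[-0.808, 0.375, -0.453, 276.285], [-0.588, -0.503, 0.633, 419.077], [0.01, 0.779, 0.627, 514.471], [0.0, 0.0, 0.0, 1.0]] ['image', 'range_z', 'fx', 'fy', 'cx', 'cy', 'cam_to_world'] 0.9961588541666667
top 536.2556490800802 536.2556490800802 326.9408966916182 233.40306846966672 [[-0.014, 0.98, -0.198, 437.293], [-1.0, -0.013, 0.005, 5.87], [0.002, 0.198, 0.98, 847.781], [0.0, 0.0, 0.0, 1.0]] ['image', 'range_z', 'fx', 'fy', 'cx', 'cy', 'cam_to_world'] 0.996005859375
0.1 [ 0.1921072  -0.26688332  0.47170521] [[-9.62469995e-01  2.71388075e-01 -1.48876927e-04]
 [ 2.71388085e-01  9.62469479e-01 -1.00465161e-03]
 [-1.29360967e-04 -1.00735045e-03 -9.99999484e-01]] [169.58614158 601.25144732 230.77924181] -18.700000000000003
```

View pics/side0.png

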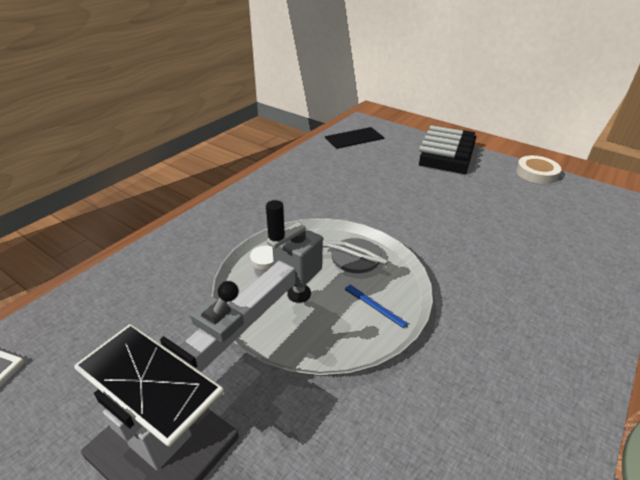

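View pics/top0.png

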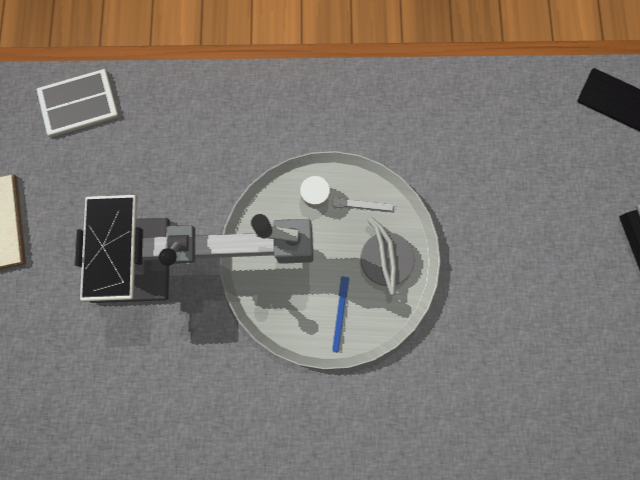

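Side view: knob at about (275,220), lock ball (228,291), gearbox (300,250), foot (299,293). Top view: knob (262,225), ball (168,257), gearbox (293,241). The pot is at (315,190) and the phone at (108,248), and the beam runs toward world +y.

```bash
cat > h.py <<'E'
import numpy as np,cv2
def ray(c,u,v):
    d=np.array([(u-c["cx"])/c["fx"],-(v-c["cy"])/c["fy"],-1.]);T=c["cam_to_world"];return T[:3,3],T[:3,:3]@d
def pts(c):
    v,u=np.mgrid[:480,:640];z=c["range_z"].astype(float)
    P=np.stack([(u-c["cx"])/c["fx"]*z,-(v-c["cy"])/c["fy"]*z,-z],-1);T=c["cam_to_world"]
    return P@T[:3,:3].T+T[:3,3]
def tri(a,b):
    (o,d),(p,e)=a,b;s=np.linalg.lstsq(np.stack([d,-e],1),p-o,rcond=None)[0]
    A=o+s[0]*d;B=p+s[1]*e;return (A+B)/2,np.linalg.norm(A-B)
def blob(c,u,v,r=30,th=45):
    m=(c["image"].max(2)<th).astype(np.uint8);w=np.zeros_like(m);w[v-r:v+r,u-r:u+r]=1
    n,l,s,ce=cv2.connectedComponentsWithStats(m*w);k=l[v,u];return l==k,s[k],ce[k]
E
python3 - <<'E'
from h import *
S=dict(np.load("pics/side0.npz"));T=dict(np.load("pics/top0.npz"))
for n,a,b in(("knob",(275,220),(262,225)),("ball",(228,291),(168,257))):
    ms,ss,cs=blob(S,*a,th=45);mt,st,ct=blob(T,*b,th=45)
    print(n,ss,cs,st,ct,"tri",tri(ray(S,*cs),ray(T,*ct)))
    for c,m in((S,ms),(T,mt)):
        P=pts(c)[cv2.erode(m.astype(np.uint8),np.ones((3,3)))>0];z=np.percentile(P[:,2],95)
        Q=P[P[:,2]>z-3];print("  z95",z,"zmin",P[:,2].min(),"top mean",Q.mean(0),"min/max",P.min(0),P.max(0))
P=pts(T)
for lo,hi,x0,x1,y0,y1,n in((130,148,265,325,210,270,"gearbox"),(100,120,196,280,225,260,"beam"),(110,135,75,140,190,300,"phone")):
    q=P[y0:y1,x0:x1].reshape(-1,3);q=q[(q[:,2]>lo)&(q[:,2]<hi)]
    med=np.median(q[:,2]);q=q[abs(q[:,2]-med)<3];r=cv2.minAreaRect(q[:,:2].astype(np.float32));print(n,med,len(q),r)
# profile of heights near gearbox
print(np.round(P[215:270:5,255:320:5,2]).astype(int))
E
```

```text
knob [266 201  18  40 610] [275.13278689 220.2704918 ] [     0      0    640    480 307200] [319.5 239.5] tri (array([595.72113629,  29.92835731, 143.3663753 ]), np.float64(59.46883547471022))
  z95 211.60558288751128 zmin 165.46401132625948 top mean [577.05049599  93.21275988 213.65901864] min/max [276.28511785  80.71360569 165.46401133] [588.18930139 419.07664974 514.4711331 ]
  z95 26.08196484065795 zmin -766.8498241186084 top mean [562.11075795 124.88649547 153.95486902] min/max [  231.69389327 -1055.99083314  -766.84982412] [1574.39286708 1080.84339054  847.78127462]
ball [218 282  20  20 302] [227.50331126 290.91721854] [159 248  17  39 281] [167.3594306  260.96441281] tri (array([541.91158254, 205.32116142, 182.45697396]), np.float64(7.437544043130645))
  z95 191.98224933881042 zmin 179.4798441927465 top mean [537.42946477 212.79028812 198.65120803] min/max [276.28511785 200.90446096 179.47984419] [550.42948539 419.07664974 514.4711331 ]
  z95 192.5348781950416 zmin 6.659667853590918 top mean [541.57571152 198.61160027 202.83634793] min/max [437.29299801   5.8701918    6.65966
[... 348 characters left out ...]
282836914062, 302.7745056152344), (145.35671997070312, 87.44164276123047), 1.2066493034362793)
[[212 213  10  10   9  10  10  12  11   9  11  11  10]
 [211 212 213   9 136 140 140 135 140 138 140  10  11]
 [212 211 212 177 139 137 139 140 137 140 139 138  11]
 [208 210 201 178 160 161 159 161 162 139 139 140  11]
 [159 182 179 161 159 159 160 160 163 140 142 140  12]
 [114 113 112 112 138 141 154 159 159 140 140 138  10]
 [113 113 111 111 137 139 139 141 141 140 139 138  10]
 [113 112 113 111 139 139 140 141 140 141 139 139   9]
 [ 90  88  85  82 139 140 139 139 140 139 138 138   8]
 [ 10  10  10  13   8 112 109 108 103 104 102 100   9]
 [ 11   7  10   9  11   6  12   9  13  10  10  10  10]]
```

```bash
python3 - <<'E'
from h import *
S=dict(np.load("pics/side0.npz"));T=dict(np.load("pics/top0.npz"))
A=np.array([575.2,50.0])
for n,c,(x0,x1,y0,y1) in(("S",S,(262,290,198,245)),("T",T,(248,280,210,240))):
    q=pts(c)[y0:y1,x0:x1].reshape(-1,3);q=q[(q[:,2]<225)]
    t=q[q[:,2]>207];r=cv2.minEnclosingCircle(t[:,:2].astype(np.float32));print(n,"top face",len(t),np.median(t,0),r,np.linalg.norm(np.array(r[0])-A))
tri2=None
# knob pixel edges: top view ellipse end
ms,ss,cs=blob(S,275,220,45)
mt=((T["range_z"]>0)&(pts(T)[...,2]>207)&(pts(T)[...,2]<225)); mt[:, :245]=0;mt[:,285:]=0
vt,ut=np.nonzero(mt);ct=(ut.mean(),vt.mean())
P=pts(S);m2=((P[...,2]>208)&(P[...,2]<225));m2[:,:260]=0;m2[:,292:]=0;m2[:190]=0;m2[250:]=0
vs,us=np.nonzero(m2);print("tri top",tri(ray(T,*ct),ray(S,us.mean(),vs.mean())),ct,us.mean(),vs.mean())
# ball: sphere fit r=11 on depth points
from scipy.optimize import least_squares
for n,c,(x0,x1,y0,y1) in(("S",S,(215,241,279,299)),("T",T,(155,180,244,268))):
    q=pts(c)[y0:y1,x0:x1].reshape(-1,3);im=c["image"][y0:y1,x0:x1].reshape(-1,3)
    q=q[(im.max(1)<60)&(q[:,2]>172)&(q[:,2]<205)]
    f=least_squares(lambda p:np.linalg.norm(q-p,axis=1)-11,q.mean(0)-[0,0,6],loss="soft_l1");print(n,len(q),f.x,f.cost)
t=T["image"][244:270,155:182].max(2)
c=(T["image"].max(2)<60)&(pts(T)[...,2]>172);c[:,:155]=0;c[:,182:]=0;c[:240]=0;c[275:]=0
v,u=np.nonzero(c);print(u.mean(),v.mean(),len(u),np.ptp(u),np.ptp(v),"tri",tri(ray(T,u.mean(),v.mean()),ray(S,227.5,290.9)))
E
```

```text
S top face 184 [580.64983296  90.12269414 210.92040951] ((581.7786865234375, 87.59015655517578), 11.804803848266602) 38.161485639532984
T top face 246 [580.44356989  85.17093358 211.49361464] ((581.009521484375, 85.70728302001953), 11.271136283874512) 36.176796438451944
tri top (array([582.29106713,  86.46505149, 208.47143794]), np.float64(3.04404163378199)) (np.float64(258.979674796748), np.float64(222.390243902439)) 273.5470588235294 205.68235294117648
S 295 [546.93140293 205.9830013  180.86993498] 51.358760278031454
T 238 [544.65529567 204.37207443 181.00875132] 66.48115125062169
166.97095435684648 256.9751037344398 241 17 26 tri (array([545.42607479, 205.11351623, 180.86936121]), np.float64(3.0688768999244163))
```

```bash
python3 - <<'E'
from h import *
from workcell import *
S=dict(np.load("pics/side0.npz"));P=pts(S)
m=S["image"].max(2)<60; m[:, :285]=0;m[:,313:]=0;m[:284]=0;m[303:]=0
v,u=np.nonzero(m);q=P[m];print("foot px",u.min(),u.max(),v.min(),v.max(),"z pct",np.percentile(q[:,2],[2,10,25,50,75,90,98]),"xy",np.median(q,0))
print("tray floor",np.median(P[300:330,330:340,2]))
for s in(1,-1):
    R=np.array([[0,s,0],[s,0,0],[0,0,-1.]])
    for a in (80.6,-10,-100,170):
        a=np.radians(a);p=[575.2+36*np.cos(a),50+36*np.sin(a),172.5]
        r=inverse_kinematics(p,R);print(s,None if r is None else np.round(r,2))
    r=inverse_kinematics([545,205,260],R);print("ball",None if r is None else np.round(r,2))
E
```

```text
foot px 288 310 284 301 z pct [33.37984392 36.46507421 38.43483286 40.89917286 43.86143418 79.68080016
 85.59925078] xy [568.03848589  61.61871689  40.89917286]
tray floor 9.117183732855125
1 [-0.6   0.59  0.51  1.78 -0.36  0.87  0.08]
1 [-0.52  0.63  0.53  1.71 -0.39  0.91  0.17]
1 [-0.49  0.56  0.52  1.83 -0.36  0.85  0.2 ]
1 [-0.57  0.52  0.5   1.89 -0.33  0.81  0.1 ]
ball [-0.78  0.46  0.46  1.7  -0.23  1.04 -0.25]
-1 [ 0.53  0.87 -1.28  1.72  0.88  1.25  2.17]
-1 [-0.84  0.96  1.22  1.73 -0.97  1.2  -2.48]
-1 [-0.84  0.9   1.22  1.84 -0.95  1.13 -2.41]
-1 [ 0.61  0.8  -1.27  1.84  0.84  1.18  2.19]
ball [ 0.33  0.73 -1.27  1.64  0.71  1.32  2.07]
```

The foot's underside sits near z ≈ 32, and the tray floor is at about 9, so contact should come after roughly 7–8 rad. I'll grasp the knob with the fingers closing along x, tangential to the crank there.

```bash
python3 - <<'E'
from h import *
from workcell import *
R=np.array([[0,1,0],[1,0,0],[0,0,-1.]])
movel([169.6,601.3,300])
movep([581.3,86,275],R)
print(movel([581.3,86,174],max_speed=100,guard=8))
f0=read_state()["ft_force"]
clamp();wait(.2)
s=read_state();print(s["time"],s["eef_pos"],s["finger_gap"],s["gripper_force"],f0,s["ft_force"],s["torque"])
c=camera("wrist");cv2.imwrite("pics/w1.png",c["image"])
c=camera("side");np.savez("pics/side1.npz",**c);cv2.imwrite("pics/side1.png",cv2.resize(c["image"][150:330,180:420],(800,600)))
E
```

```text
False
5.025 [581.74220178  86.11930824 174.41814544] 20.487236439910816 58.42190980911255 [0.70433717 0.46130328 0.15695053] [1.58095353 0.8923213  6.00270327] [ 0.14756496 -0.12558531 -0.00357504]
```

View pics/side1.png

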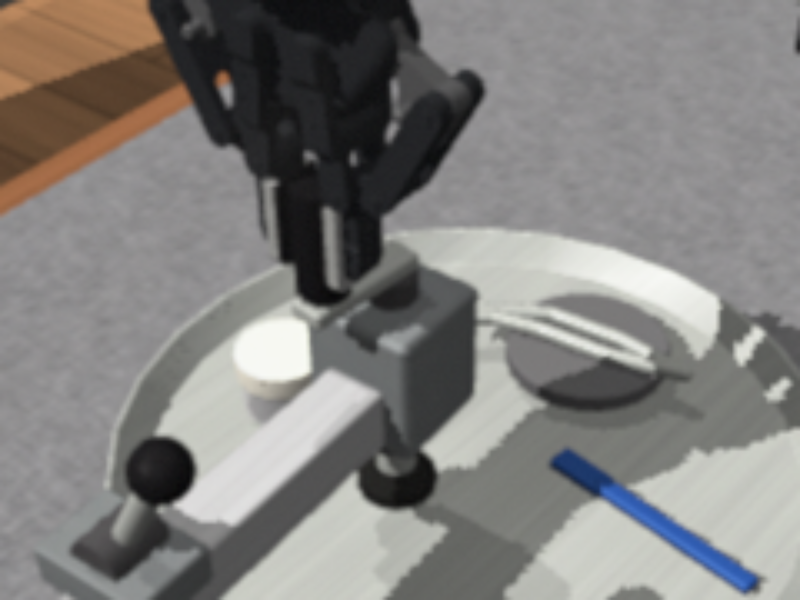

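The knob is held between the pads: the gap reads 20.5 and the picture shows the fingers either side of it at about (320,230), with the foot clear of the tray at (397,480). Now a first careful turn.

```bash
cat > crank.py <<'E'
from h import *
from workcell import *
import json,os
# state: centre, angle (commanded), total turned
def load(): return json.load(open("st.json")) if os.path.exists("st.json") else dict(c=[581.5-36*np.cos(np.radians(80.2)),86-36*np.sin(np.radians(80.2))],a=np.radians(80.2),n=0.,b=[1.1,.7])
def step(st,da,v,settle=0,guard=None,adapt=0.):
    st["a"]-=da;st["n"]+=da;a=st["a"];u=np.array([np.cos(a),np.sin(a)]);t=np.array([u[1],-u[0]])
    g=movel([*(np.array(st["c"])+36*u),174],max_speed=v,guard=guard)
    if settle: wait(settle)
    s=read_state();f=np.array(s["ft_force"])[:2]-st["b"];ft=-f@t;fr=f@u
    st["c"]=(np.array(st["c"])+adapt*fr*u).tolist()
    e=np.array(s["eef_pos"][:2])-st["c"];lag=(np.arctan2(e[1],e[0])-a+np.pi)%(2*np.pi)-np.pi
    json.dump(st,open("st.json","w"));return dict(t=s["time"],n=st["n"],ft=ft,fr=fr,lag=lag,fz=s["ft_force"][2],g=g)
E
python3 - <<'E'
from crank import *
st=load()
for i in range(10):
    r=step(st,.15,40);print({k:round(float(v),2) for k,v in r.items()})
wait(.3);s=read_state();print(s["ft_force"],s["eef_pos"],st)
E
```

```text
{'t': 5.42, 'n': 0.15, 'ft': 5.57, 'fr': 0.51, 'lag': 0.0, 'fz': 8.7, 'g': 0.0}
{'t': 5.7, 'n': 0.3, 'ft': 4.64, 'fr': 1.35, 'lag': 0.01, 'fz': 8.17, 'g': 0.0}
{'t': 5.98, 'n': 0.45, 'ft': 4.64, 'fr': 2.59, 'lag': 0.01, 'fz': 7.21, 'g': 0.0}
{'t': 6.27, 'n': 0.6, 'ft': 4.28, 'fr': 4.02, 'lag': 0.02, 'fz': 6.3, 'g': 0.0}
{'t': 6.55, 'n': 0.75, 'ft': 4.81, 'fr': 5.37, 'lag': 0.02, 'fz': 5.92, 'g': 0.0}
{'t': 6.83, 'n': 0.9, 'ft': 4.62, 'fr': 6.4, 'lag': 0.02, 'fz': 2.67, 'g': 0.0}
{'t': 7.12, 'n': 1.05, 'ft': 4.21, 'fr': 8.16, 'lag': 0.03, 'fz': 2.12, 'g': 0.0}
{'t': 7.4, 'n': 1.2, 'ft': 4.34, 'fr': 8.26, 'lag': 0.03, 'fz': 0.92, 'g': 0.0}
{'t': 7.68, 'n': 1.35, 'ft': 3.72, 'fr': 9.76, 'lag': 0.03, 'fz': -1.22, 'g': 0.0}
{'t': 7.97, 'n': 1.5, 'ft': 4.87, 'fr': 11.01, 'lag': 0.02, 'fz': -0.76, 'g': 0.0}
[11.86136009  2.83231153 -1.18803357] [613.0096908   47.66967894 174.52663335] {'c': [575.3724580300228, 50.52531565459436], 'a': np.float64(-0.10024593990054767), 'n': 1.4999999999999998, 'b': [1.1, 0.7]}
```

```bash
python3 - <<'E'
from crank import *
st=load();h=[]
while st["n"]<6:
    r=step(st,.15,45,adapt=.05);h.append(r["ft"]);print({k:round(float(v),2) for k,v in r.items() if k!='g'})
    if len(h)>10 and np.mean(h[-2:])>6.3: print("rise");break
c=camera("side");np.savez("pics/side2.npz",**c);P=pts(c)
m=c["image"].max(2)<60; m[:, :285]=0;m[:,313:]=0;m[:284]=0;m[318:]=0
q=P[m];v,u=np.nonzero(m);print("foot",v.max(),np.percentile(q[:,2],[2,10,25,50]))
E
```

```text
{'t': 8.53, 'n': 1.65, 'ft': 3.36, 'fr': 11.68, 'lag': 0.02, 'fz': -2.06}
{'t': 8.8, 'n': 1.8, 'ft': 1.98, 'fr': 7.08, 'lag': 0.02, 'fz': 0.37}
{'t': 9.07, 'n': 1.95, 'ft': 1.67, 'fr': 5.28, 'lag': 0.02, 'fz': 1.24}
{'t': 9.33, 'n': 2.1, 'ft': 1.88, 'fr': 2.91, 'lag': 0.02, 'fz': 3.59}
{'t': 9.6, 'n': 2.25, 'ft': 1.72, 'fr': 2.32, 'lag': 0.02, 'fz': 4.32}
{'t': 9.87, 'n': 2.4, 'ft': 2.43, 'fr': 1.11, 'lag': 0.01, 'fz': 5.75}
{'t': 10.13, 'n': 2.55, 'ft': 2.33, 'fr': 0.19, 'lag': 0.01, 'fz': 6.6}
{'t': 10.4, 'n': 2.7, 'ft': 1.47, 'fr': -1.36, 'lag': 0.01, 'fz': 6.63}
{'t': 10.67, 'n': 2.85, 'ft': 0.73, 'fr': -1.6, 'lag': 0.01, 'fz': 7.26}
{'t': 10.93, 'n': 3.0, 'ft': 2.49, 'fr': -0.83, 'lag': 0.01, 'fz': 6.86}
{'t': 11.2, 'n': 3.15, 'ft': 2.05, 'fr': -2.46, 'lag': 0.01, 'fz': 5.51}
{'t': 11.47, 'n': 3.3, 'ft': 1.92, 'fr': -1.41, 'lag': 0.01, 'fz': 7.51}
{'t': 11.73, 'n': 3.45, 'ft': 2.05, 'fr': -1.83, 'lag': 0.01, 'fz': 6.37}
{'t': 12.0, 'n': 3.6, 'ft': 2.84, 'fr': -1.46, 'lag': 0.01, 'fz': 5.44}
{'t': 12.27, 'n': 3.75, 'ft': 3.17, 'fr': -3.23, 'lag': 0.01, 'fz': 5.95}
{'t': 12.53, 'n
[... 442 characters left out ...]
, 'ft': 3.79, 'fr': -0.44, 'lag': 0.02, 'fz': 9.79}
{'t': 14.4, 'n': 4.95, 'ft': 3.82, 'fr': -0.31, 'lag': 0.02, 'fz': 10.37}
{'t': 14.67, 'n': 5.1, 'ft': 3.52, 'fr': -0.69, 'lag': 0.02, 'fz': 9.81}
{'t': 14.93, 'n': 5.25, 'ft': 3.72, 'fr': -0.95, 'lag': 0.01, 'fz': 11.05}
{'t': 15.2, 'n': 5.4, 'ft': 3.66, 'fr': 1.21, 'lag': 0.01, 'fz': 11.88}
{'t': 15.47, 'n': 5.55, 'ft': 5.0, 'fr': -0.51, 'lag': 0.01, 'fz': 11.73}
{'t': 15.73, 'n': 5.7, 'ft': 4.43, 'fr': -0.07, 'lag': 0.01, 'fz': 12.47}
{'t': 16.0, 'n': 5.85, 'ft': 3.94, 'fr': -0.74, 'lag': 0.01, 'fz': 12.19}
{'t': 16.27, 'n': 6.0, 'ft': 3.69, 'fr': -0.09, 'lag': 0.01, 'fz': 11.81}
foot 310 [15.62600007 18.24636497 20.28039272 22.89015637]
```

```bash
python3 - <<'E'
from crank import *
st=load();h=[];last=3.7
while st["n"]<8.5:
    r=step(st,.1,35,guard=11.3-last,adapt=.03);last=r["ft"];h.append(last);print({k:round(float(v),2) for k,v in r.items()})
    if r["g"] or np.mean(h[-2:])>6.0: print("stop");break
c=camera("side");P=pts(c)
m=c["image"].max(2)<60; m[:, :285]=0;m[:,313:]=0;m[:284]=0;m[322:]=0
q=P[m];v,u=np.nonzero(m);print("foot",v.max(),np.percentile(q[:,2],[2,10,25,50]))
E
```

```text
{'t': 16.57, 'n': 6.1, 'ft': 4.88, 'fr': -0.47, 'lag': 0.01, 'fz': 12.62, 'g': 0.0}
{'t': 16.82, 'n': 6.2, 'ft': 5.71, 'fr': -1.27, 'lag': 0.01, 'fz': 12.6, 'g': 0.0}
{'t': 17.07, 'n': 6.3, 'ft': 6.37, 'fr': -0.41, 'lag': 0.01, 'fz': 13.2, 'g': 0.0}
stop
foot 310 [14.73219233 17.38171077 19.60955026 21.85785812]
```

```bash
python3 - <<'E'
from crank import *
st=load();h=[];last=6.3
while st["n"]<8.6:
    r=step(st,.1,35,guard=11.8-last,adapt=.03);last=r["ft"];h.append(last);print({k:round(float(v),2) for k,v in r.items()})
    if r["g"] or np.mean(h[-2:])>7.6: print("stop");break
c=camera("side");P=pts(c);cv2.imwrite("pics/side4.png",cv2.resize(c["image"][240:345,240:380],(800,600)))
m=c["image"].max(2)<60; m[:, :285]=0;m[:,313:]=0;m[:284]=0;m[322:]=0
q=P[m];v,u=np.nonzero(m);print("foot",v.max(),np.percentile(q[:,2],[2,10,25,50]))
E
```

```text
{'t': 17.37, 'n': 6.4, 'ft': 5.4, 'fr': -0.77, 'lag': 0.01, 'fz': 12.23, 'g': 0.0}
{'t': 17.62, 'n': 6.5, 'ft': 4.46, 'fr': -0.75, 'lag': 0.01, 'fz': 13.33, 'g': 0.0}
{'t': 17.87, 'n': 6.6, 'ft': 5.21, 'fr': 0.36, 'lag': 0.01, 'fz': 12.82, 'g': 0.0}
{'t': 18.12, 'n': 6.7, 'ft': 5.13, 'fr': -0.77, 'lag': 0.01, 'fz': 13.33, 'g': 0.0}
{'t': 18.37, 'n': 6.8, 'ft': 3.92, 'fr': -1.6, 'lag': 0.01, 'fz': 11.71, 'g': 0.0}
{'t': 18.62, 'n': 6.9, 'ft': 4.27, 'fr': -0.52, 'lag': 0.01, 'fz': 12.6, 'g': 0.0}
{'t': 18.87, 'n': 7.0, 'ft': 4.76, 'fr': -1.16, 'lag': 0.02, 'fz': 12.57, 'g': 0.0}
{'t': 19.12, 'n': 7.1, 'ft': 3.6, 'fr': -1.0, 'lag': 0.02, 'fz': 11.05, 'g': 0.0}
{'t': 19.37, 'n': 7.2, 'ft': 5.27, 'fr': 0.99, 'lag': 0.02, 'fz': 10.29, 'g': 0.0}
{'t': 19.62, 'n': 7.3, 'ft': 4.97, 'fr': -0.46, 'lag': 0.02, 'fz': 9.65, 'g': 0.0}
{'t': 19.87, 'n': 7.4, 'ft': 4.05, 'fr': -0.19, 'lag': 0.02, 'fz': 9.77, 'g': 0.0}
{'t': 20.12, 'n': 7.5, 'ft': 4.46, 'fr': 0.77, 'lag': 0.02, 'fz': 9.02, 'g': 0.0}
{'t': 20.37, 'n': 7.6, 'ft': 4.03, 'fr': 0.0, 'lag': 0.03, 'fz': 10.13, 'g': 0.0}
{'t': 20.62, 'n': 7.7, 'ft': 5.02, 'fr': 1.34, 'lag': 0.03, 'fz': 9.18, 'g': 0.0}
{'t': 20.87, 'n': 7.8, 'ft': 6.06, 'fr': 1.68, 'lag': 0.03, 'fz': 9.09, 'g': 0.0}
{'t': 21.12, 'n': 7.9, 'ft': 6.02, 'fr': 1.05, 'lag': 0.04, 'fz': 7.4, 'g': 0.0}
{'t': 21.37, 'n': 8.0, 'ft': 7.27, 'fr': 0.61, 'lag': 0.04, 'fz': 7.17, 'g': 0.0}
{'t': 21.62, 'n': 8.1, 'ft': 7.07, 'fr': 0.95, 'lag': 0.04, 'fz': 6.39, 'g': 0.0}
{'t': 21.87, 'n': 8.2, 'ft': 7.06, 'fr': 1.57, 'lag': 0.04, 'fz': 6.12, 'g': 0.0}
{'t': 22.12, 'n': 8.3, 'ft': 8.45, 'fr': 1.63, 'lag': 0.04, 'fz': 4.71, 'g': 0.0}
stop
foot 312 [11.64678505 14.30389859 16.09358289 18.43204957]
```

```bash
python3 - <<'E'
from crank import *
st=load()
def avg():
    a=st["a"];t=np.array([np.sin(a),-np.cos(a)]);f=[]
    for _ in range(10): wait(.03);f.append(-(np.array(read_state()["ft_force"])[:2]-st["b"])@t)
    return np.mean(f),np.std(f)
m=avg();print(m)
print({k:round(float(v),2) for k,v in step(st,.06,35,guard=12-m[0]).items()});print(avg())
E
```

```text
(np.float64(8.251216218154307), np.float64(0.5301334253089939))
{'t': 22.75, 'n': 8.36, 'ft': 9.88, 'fr': 0.6, 'lag': 0.05, 'fz': 4.45, 'g': 0.0}
(np.float64(9.817512463459577), np.float64(0.5592861620006668))
```

View pics/side4.png

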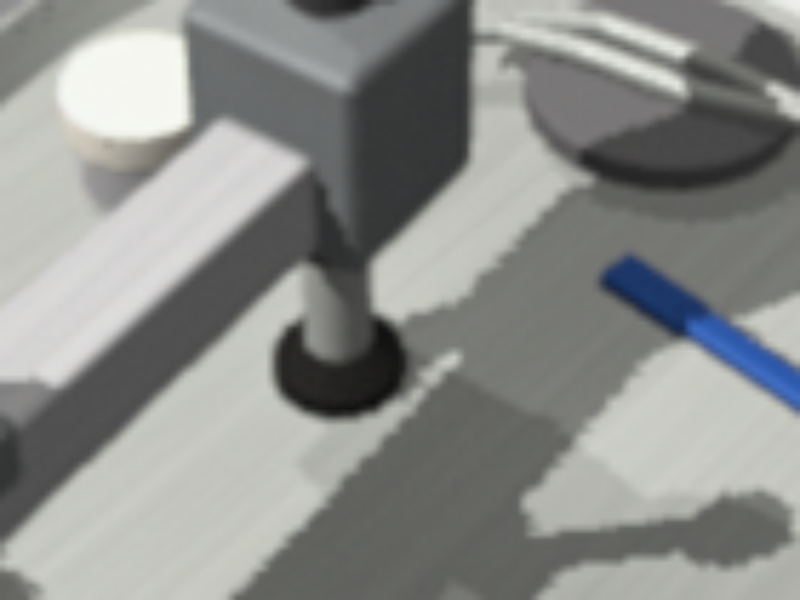

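The foot sits on the tray at about (340,370). The standstill push is 3.6–4 N over the free value, and the moving guard at 12 N total did not trip, so I'm stopping here. Next I release the knob and throw the lever.

```bash
python3 - <<'E'
from h import *
from workcell import *
open_gripper();wait(.2);p=read_state()["eef_pos"];print(p)
movel([p[0],p[1],280],max_speed=200)
movel([500,205,280],max_speed=200)
clamp();wait(.2);print(read_state()["finger_gap"])
print(movel([500,205,173],max_speed=120,guard=8),read_state()["eef_pos"])
g=movel([586,205.5,173],max_speed=50,guard=12);s=read_state();print(g,s["eef_pos"],s["ft_force"],s["time"])
c=camera("top");np.savez("pics/top5.npz",**c);cv2.imwrite("pics/top5.png",c["image"])
E
```

```text
[605.707427    27.79224796 174.03788936]
0.11376055704087361
False [500.35071896 205.09506773 173.61537759]
True [526.03009301 205.0887067  172.7433765 ] [-0.77604687 -0.01627608  0.04373539] 28.5667
```

View pics/top5.png

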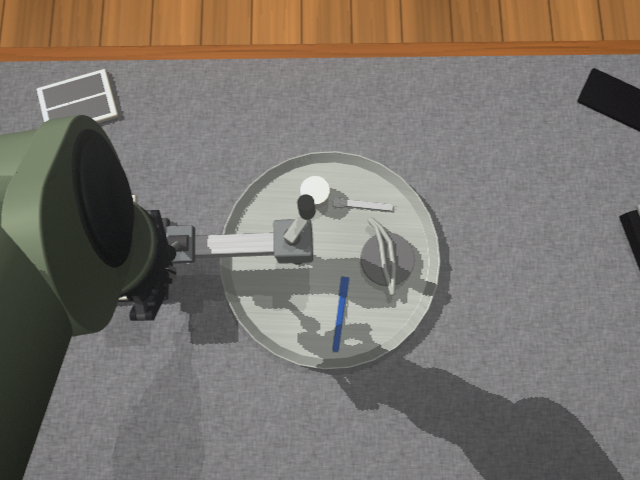

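The guard tripped on first contact with the ball, at x=526. The knob at (306,207) has stayed put and the tray things are unchanged. I'll continue the push more slowly.

```bash
python3 - <<'E'
from h import *
from workcell import *
for i in range(4):
    g=movel([590,205.8,173],max_speed=30,guard=14);s=read_state();print(g,s["eef_pos"],s["ft_force"],s["time"])
    if not g or s["eef_pos"][0]>578: break
p=s["eef_pos"]
movel([p[0]-20,p[1],173],max_speed=80)
movel([p[0]-40,p[1],290],max_speed=150)
movel([430,330,300],max_speed=200)
c=camera("side");np.savez("pics/side6.npz",**c);cv2.imwrite("pics/side6.png",c["image"])
q=pts(c);im=c["image"].max(2)
m=(im<60)&(q[...,2]>165)&(q[...,2]<205)&(abs(q[...,1]-205)<20)&(abs(q[...,0]-575)<50)
print(m.sum(),q[m].mean(0));print(read_state()["time"],read_state()["ft_force"])
E
```

```text
True [578.16594457 205.57815435 172.10625949] [-5.74230493 -0.014731    3.89421048] 30.2417
0 [nan nan nan]
32.6083 [ 0.25902087 -0.19243365 -0.49885159]<stdin>:13: RuntimeWarning: Mean of empty slice.
  ret = um.true_divide(
```

View pics/side6.png

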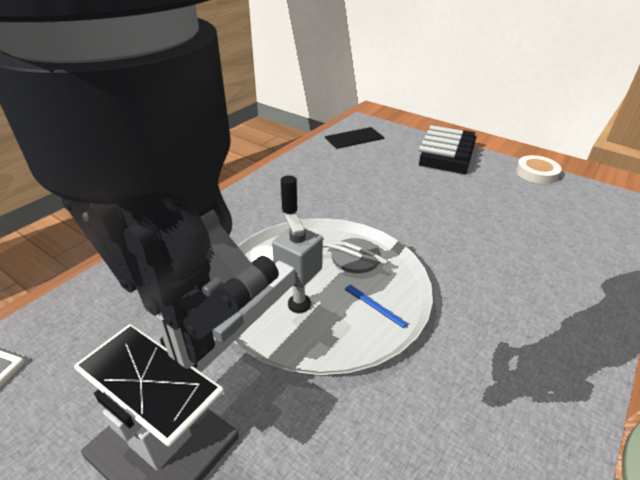

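The arm hides the ball from the side camera here, so I'll back off further and measure it.

```bash
python3 - <<'E'
from h import *
from workcell import *
movel([250,450,300],max_speed=200)
def ball(c):
    q=pts(c);im=c["image"].max(2)
    m=(im<60)&(q[...,2]>165)&(q[...,2]<205)&(abs(q[...,1]-205)<20)&(abs(q[...,0]-575)<50)
    v,u=np.nonzero(m);return m.sum(),q[m].mean(0) if m.any() else None,(u.mean(),v.mean())
a=camera("top");b=camera("side");A=ball(a);B=ball(b);print(A,B);print(tri(ray(a,*A[2]),ray(b,*B[2])))
print(ball(dict(np.load("pics/top0.npz"))))
s=read_state();print(s["time"])
E
```

```text
(np.int64(224), array([597.70938994, 203.02104881, 187.39463231]), (np.float64(168.27232142857142), np.float64(214.28125))) (np.int64(269), array([596.1799517 , 210.05960962, 185.5048641 ]), (np.float64(191.53531598513013), np.float64(270.86245353159853)))
(array([600.48440625, 206.06905887, 179.82827702]), np.float64(2.271408743387586))
(np.int64(240), array([543.28430887, 201.99206046, 187.85003782]), (np.float64(167.02916666666667), np.float64(256.775)))
33.9417
```

```bash
python3 -c "
from workcell import *
print(finish_job())"
```

```text
the job is handed in; nothing more can be done
None
```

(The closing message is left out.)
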